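Take the shampoo bar sample with tongs

ROBOT

A 6-joint arm with a two-finger parallel gripper is mounted at the origin on the work surface. World frame = base frame: x ahead of the robot, y to its left, z up, the work surface at z = 0. Lengths are in mm, angles in rad, forces in N, time in s.
With the tool pointing down it reaches from about 400 to 925 mm from the base axis. Payload 12.5 kg.
Tool frame: the origin (TCP) lies midway between the tips of the shut fingers; the grasp point (between the pads) lies 19 mm behind it; z points along the fingers, y is the direction in which the jaws open and shut (so a half turn about z gives the same grasp; the last joint's range is limited). The gripper opens to 95 mm and grips with 3 to 60 N. Pads are 20 mm wide; open, the fingers measure 119 mm over their backs; the gripper's body (75 mm by 180 mm) begins 59 mm behind the grasp point.
Start: joints at [-1.382, 0.491, 1.559, -0, 1.092, -0.106], TCP at [181.616, -598.049, 214.661] pointing down, gripper open.
Joint ranges: [-3.1, 3.1], [-0.84, 2.19], [0.05, 2.79], [-1.13, 4.28], [0.06, 2.93], [-2.69, 2.69]. Speed limits (rad/s): [2.22, 2.22, 2.79, 3.14, 3.14, 3.14].

INTERFACE

Orientations are given as [roll, pitch, yaw] about the fixed x, y, z axes, in that order (R = Rz(yaw) Ry(pitch) Rx(roll)).
In Python, from cell import env gives the robot as it stands.
- The arm moves only by the tool arm_command, never from a script. Its argument "steps" is a list of rows, each an object of numbers: "dx", "dy", "dz": the shift along the tool's x, y, z as a fraction of full scale; "rx", "ry", "rz": the turn, a rotation vector about the tool's x, y, z as a fraction of full scale; "claw": the gripper command: -1 is fully open, 1 is shut, values between are in proportion. In form: [{"dx": .., "dy": .., "dz": .., "rx": .., "ry": .., "rz": .., "claw": ..}, ...]. A call has 1 to 10 rows; each row shifts and turns the pose as measured when the row begins, along the tool's axes as they then stand; what a row does not reach is not made up. Full scale, the value 1, is 0.8 m for a shift and 90 degrees for a turn. A row lasts 1/8 s, in which the tool goes at most 62.5 mm and 10.7 degrees, less where a joint would pass 70% of its speed; a pose out of reach is approached as far as the arm can. A call with a number of a shift or a turn outside -1 to 1 is refused whole. A call with a gripper value outside its range is refused whole. The fingers move at their own pace and stop on an object; the grip force is fixed at half the most. Time passes only in rows, so rows that do not move let the fingers close. It gives the time, the measured TCP pose, the force and the opening at its end, in the units of the state.
- env.state(): the state, without advancing time (a new reading comes with each control period).
- env.read_camera(name): name is "scene" or "top" or "wrist"; returns (picture, depth): 480x640x3 uint8, red, green, blue; 480x640 float32, mm along the optical axis (not along the pixel's ray), 0 where there is no reading.
- env.get_calibration(name): a dict with "vfov" (degrees; the focal length in pixels is half the picture's height over the tangent of half this angle, whatever the lens; pixels are square), "cx", "cy" (the principal point, pixels), "k1" (the pictures are not rectified: a ray, as slopes to the right and down, at radius r is drawn at 1 + k1 r^2 times it, then the intrinsics apply), "xyz" and "attitude" of the camera in the world. Camera axes: x right, y up, looking along -z (the intrinsics and any distortion apply to the point x, -y, -z); pixel columns grow to the right and rows downward; lengths in mm; the calibration is good to about 2 mm. A picture is of the moment at which its call begins: read the wrist's pose just before it. get_calibration takes no time and is no camera call; for the wrist camera it gives the pose at the moment of the call.
- env.job_done(): hands the job in, once; it reports no verdict.
The state is a dict: "t": time; "joints": joint angles; "qvel": joint speeds; "tau": joint torques, N m; "eef_pos": TCP position; "tcp_rot": TCP orientation; "ft_force": force on the tool from outside, world axes, zero at the start; "moment": the same for the moment, N m; "opening": opening from 0.0 (shut) to 1.0 (fully open).
Only numpy, scipy, OpenCV 4.12 (cv2) and the standard library are available. Lean on these libraries where they do the work, as an engineer would, in place of code of your own. Each camera call takes 0.05 s, during which the arm holds its last target.

TASK

Lift the cover off the sample station and set it down, upright, on the black rubber mat. Then take up the tongs, close them on the unwrapped shampoo bar and lift it clear of the station by at least 5 cm, finishing while you still hold it up in the tongs. Touch the bar with nothing but the tongs, don't let it fall, and leave the jar, bottle and carton where they stand.

Things in the scene. Friction and masses are not known exactly. Their poses are not given: they have to be found in the camera images.
- station: Sample station: fixed grey plinth on the bench, 120 (x) x 160 (y) x 30 mm high. Two upright steel pins, 8 mm across, rise 18 mm from its top at y = -60 and +60 mm, x = 0. Origin: centre of its underside; z up.
- cover: Loose cover, 0.25 kg, sitting on the station over the pins. Flange plate 84 (x) x 150 (y) x 5 mm with two 13 mm holes at y = -60 and +60 mm for the pins; on it a clear hood 76 x 76 mm, 51 mm high above the flange's underside, hollow inside (68 x 68 mm, open below); on top a black handle block. Origin: centre of the flange's underside. Its axes are those of the station at the start.
- cover_handle (a point): Centre of the cover's handle block, 66 mm above the flange's underside. The block is 44 mm long along the cover's x, 18 mm wide along y and 30 mm high (from 51 to 81 mm above the underside). Same axes as the cover.
- bar: The unwrapped solid shampoo bar (cream coloured, 0.05 kg): an upright round puck, 38 mm across and 34 mm high, standing on the station's top under the hood, up to 8 mm off centre. Origin: centre of its underside.
- bar_center (a point): Centre of the shampoo bar, 17 mm above its underside.
- tongs: Loose steel tongs lying flat on the bench (about 0.13 kg in all), 207 mm long: a heel block 36 mm wide at the back (x = -107 to -85 mm), two sprung arms hinged there that reach forward to the tips at x = +110 mm. Origin: on the middle line, on the underside, at the middle of the hand grips; x points from the heel to the tips, y across, z up.
- tongs_grip (a point): Where to grip the tongs (25 mm ahead of their centre of mass): on the middle line, 17 mm above their underside, half-way along the rubber hand grips (70 mm long, 34 mm high) outside the arms. Width here (along y): 50 mm sprung open, 46 mm lightly squeezed (enough to lift them), 36 mm when closed on the shampoo bar; squeezing takes 8 N at 50 mm, 11 N at 36 mm. Tongs' axes.
- tongs_tips (a point): Midpoint between the flat rubber tips, 93 mm ahead of tongs_grip along the tongs' x, 13 mm above their underside. The tips are 34 mm long (x), 26 mm high, 5 mm thick. Their inner faces stand 70 mm apart sprung open, 62 mm when lightly squeezed to 46 mm at the grip; each mm squeezed there narrows the tips by 2 mm. Tongs' axes.
- tong_left: The left (+y) arm of the tongs, sprung outward. Origin: on its hinge at the heel (x = -90, y = +12 mm in the tongs' frame), on the underside. Its axes are those of the tongs while sprung open; it has turned inward by 0.08 rad when the arms are parallel with the tips 38 mm apart, and can turn at most 0.17 rad.
- tong_right: The right (-y) arm of the tongs, likewise (hinge at y = -12 mm).
- mat: Black rubber mat fixed on the bench, 150 (x) x 180 (y) x 3 mm thick, to one side of the station (the tongs lie on the other side). Origin: centre of its underside.
- jar: Bystander: white jar, 60 mm across, 50 mm high. Origin: centre of its underside.
- bottle: Bystander: pale green bottle, 44 mm across, 120 mm high. Origin: centre of its underside.
- carton: Bystander: cardboard carton 70 x 110 x 55 mm. Origin: centre of its underside.
There are look-alikes about, which are no part of the job. What is shaped like the cover but pink is not meant.

How it is judged:
By the outcome, as a careful person would: the job done as asked, in the order asked, and still so for the second after the job is handed in, while the arm keeps its last pose, push and grip.
It also fails if it takes over 54 s, if anything falls off the work surface, if the arm or the gripper's body presses on something with over 40 N, if the wrist force passes 120 N, or if a joint passes its speed limit or range.

## Working session

There is one attempt and no reset: what is moved stays moved. The work goes in short steps, Python scripts to look and compute and a tool call to move; the robot and the scene stay as the last step left them, time stands still between calls to the robot, and variables do not carry over. Pictures are saved under pics/ and viewed, and the job is handed in when it is done.

Besides the shell and the picture viewer there is one more tool, called by a JSON object that holds its "api" and its "payload", one argument or row to a line. arm_command: Moves the arm, as the interface text tells. Its arguments: {"type":"object","properties":{"steps":{"type":"array","items":{"type":"object","properties":{"dx":{"type":"number"},"dy":{"type":"number"},"dz":{"type":"number"},"rx":{"type":"number"},"ry":{"type":"number"},"rz":{"type":"number"},"claw":{"type":"number"}}}}},"required":["steps"]}

```bash
ls; mkdir -p pics; cat > h.py <<'E'
import numpy as np,cv2
from cell import env
from scipy.spatial.transform import Rotation as R
def cal(n):
    c=env.get_calibration(n); f=240/np.tan(np.radians(c['vfov'])/2)
    return c,f,np.array(c['xyz'],float),R.from_euler('xyz',c['attitude'])
def ray(n,u,v,C=None):
    c,f,o,r=C or cal(n)
    K=np.array([[f,0,c['cx']],[0,f,c['cy']],[0,0,1]])
    # k1 in slopes radius undistorted
    p=cv2.undistortPointsIter(np.array([[[u,v]]],float),K,np.array([c['k1'],0,0,0.]),None,None,(3,50,1e-9))[0,0]
    return o,r.apply([p[0],-p[1],-1])
def onz(n,u,v,z,C=None):
    o,d=ray(n,u,v,C); return o+d*(z-o[2])/d[2]
def proj(n,P,C=None):
    c,f,o,r=C or cal(n); q=r.inv().apply(np.atleast_2d(P)-o); x=q[:,0]/-q[:,2]; y=-q[:,1]/-q[:,2]
    s=1+c['k1']*(x*x+y*y); return np.c_[c['cx']+f*x*s,c['cy']+f*y*s]
def save(img,name): cv2.imwrite('pics/'+name,cv2.cvtColor(img,cv2.COLOR_RGB2BGR))
def pt(n,u,v,dep,C=None):
    o,d=ray(n,u,v,C); return o+d*dep
E
python3 - <<'E'
from h import *
for n in ['scene','top']:
    p,d=env.read_camera(n); save(p,n+'0.png'); np.savez(n+'0.npz',p=p,d=d); print(n,env.get_calibration(n))
print(env.state())
E
```

```text
pics
scene {'vfov': 48.50986699728345, 'cx': 319.48914595917347, 'cy': 246.55473391734637, 'k1': 0.02036645075921898, 'xyz': array([1248.83095521, -878.43370662,  853.05296897]), 'attitude': array([ 0.95899191, -0.00232048,  0.6270219 ])}
top {'vfov': 55.749386290649994, 'cx': 321.4593430259067, 'cy': 234.3608689815592, 'k1': -0.029392507825469042, 'xyz': array([ 551.01775092,   -3.98637013, 1257.21950738]), 'attitude': array([ 0.0400755 , -0.00469418, -1.58690813])}
{'t': 0.1, 'joints': array([-1.38161802e+00,  4.91476455e-01,  1.55941052e+00, -1.06511078e-05,
        1.09171733e+00, -1.05602009e-01]), 'qvel': array([-0.00096765, -0.00118833, -0.00178555, -0.00140969,  0.00044635,
        0.00023198]), 'tau': array([ 2.09093691e-03, -6.13625765e+01, -2.58605200e+01,  6.93786121e-02,
        4.70395829e-02, -5.72679551e-05]), 'eef_pos': array([ 181.55540243, -597.80752445,  214.1267912 ]), 'tcp_rot': array([-3.14058564e+00, -9.72394843e-05,  2.94785185e-01]), 'ft_force': array([-0.21140561, -0.08900873,  0.00211847]), 'moment': array([ 0.01949608, -0.01896178, -0.00885654]), 'opening': 0.9994566760224338}
```

View pics/scene0.png

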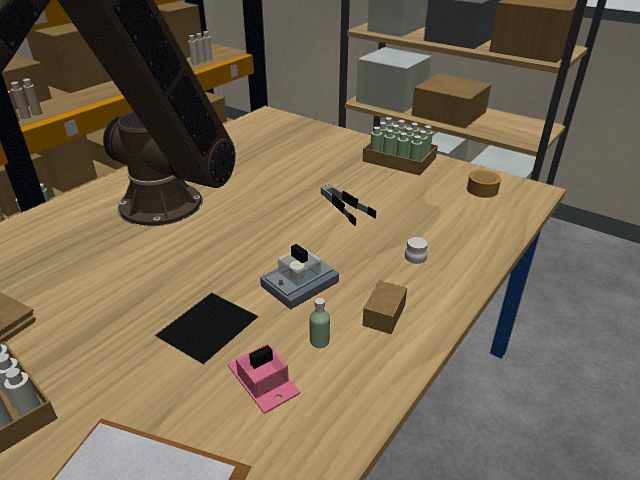

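View pics/top0.png

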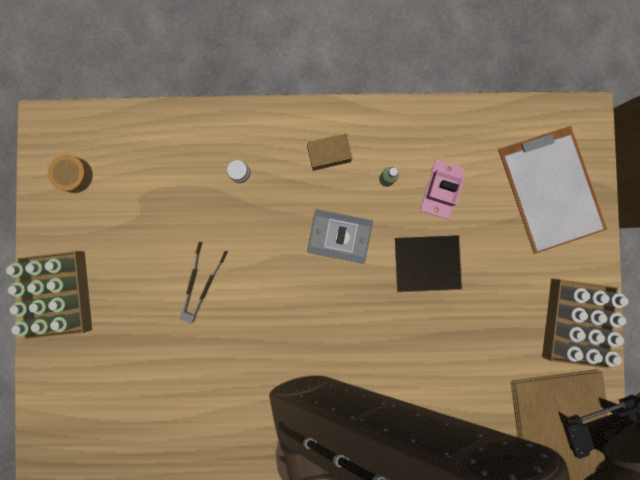

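The cover meant is the clear hood on the grey plinth at top (341,236) / scene (300,268). The pink look-alike at top (443,189) / scene (263,372) is excluded by its colour and because it isn't on the station. The tongs are at top (205,280) and the mat at (428,264). I'll confirm with enlarged crops.

```bash
python3 - <<'E'
from h import *
t=np.load('top0.npz')['p']; 
a=cv2.resize(t[200:275,295:385],None,fx=6,fy=6,interpolation=cv2.INTER_CUBIC)
b=cv2.resize(t[230:330,170:240],None,fx=4.5,fy=4.5,interpolation=cv2.INTER_CUBIC)
o=np.zeros((450,860,3),np.uint8);o[:450,:540]=a;o[:450,545:860]=b
save(cv2.resize(o,(798,418)),'crop0.png')
E
```

```text
(no output)
```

View pics/crop0.png

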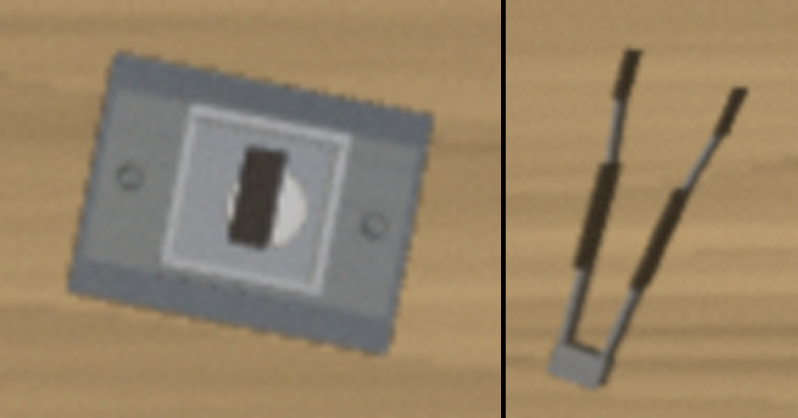

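The crop confirms it: clear hood, black handle, two pins and the cream bar under it. The tongs lie with the heel at lower left and the tips up. Next is the coarse measurement.

```bash
cat > m.py <<'E'
from h import *
def big(m,x0,x1,y0,y1,n=1):
    mm=np.zeros_like(m,np.uint8); mm[y0:y1,x0:x1]=m[y0:y1,x0:x1]*255
    cs,_=cv2.findContours(mm,cv2.RETR_EXTERNAL,cv2.CHAIN_APPROX_NONE)
    return sorted(cs,key=cv2.contourArea)[::-1][:n]
def wrect(n,c,z,C=None):
    P=np.array([onz(n,*p[0],z,C)[:2] for p in c],np.float32); return cv2.minAreaRect(P)
E
python3 - <<'E'
from m import *
p=np.load('top0.npz')['p'].astype(int); C=cal('top')
sat=p.max(2)-p.min(2); blue=p[...,2]-p[...,0]
print('station',wrect('top',big(blue>-5,290,390,200,275)[0],30,C))
dark=p.max(2)<70
print('handle',wrect('top',big(dark,325,358,220,252)[0],111,C))
print('mat',wrect('top',big(p.max(2)<50,380,480,225,300)[0],3,C))
for c in big(dark,170,240,230,330,4): print('grip',cv2.contourArea(c),wrect('top',c,25,C))
print('heel',wrect('top',big(blue>-5,170,210,305,330)[0],15,C))
print('jar',wrect('top',big((sat<40),220,256,155,190)[0],50,C))
print('bottle',wrect('top',big((p[...,1]>=p[...,0]),370,410,160,190)[0],60,C))
print('carton',wrect('top',big((p[...,0]<125)&(sat>20),300,355,130,172)[0],55,C))
print('pink',wrect('top',big((p[...,0]-p[...,1]>50)&(p[...,2]>p[...,1]+10),415,470,155,222)[0],5,C))
E
```

```text
station ((595.2179565429688, -59.64238739013672), (156.21197509765625, 115.8615493774414), 77.7706069946289)
handle ((595.0375366210938, -58.341270446777344), (14.84274673461914, 40.12431716918945), 76.8804931640625)
mat ((517.373046875, -303.8365478515625), (143.34588623046875, 173.37428283691406), 1.4088844060897827)
grip 57.0 ((478.8659362792969, 343.63812255859375), (8.986347198486328, 70.0547103881836), 73.57965850830078)
grip 37.0 ((462.6091613769531, 302.93157958984375), (6.459399700164795, 66.26714324951172), 64.5901870727539)
grip 11.5 ((568.5692138671875, 324.0706787109375), (5.299679756164551, 28.257612228393555), 75.55329895019531)
grip 7.0 ((544.6625366210938, 256.6857604980469), (3.9358906745910645, 27.692996978759766), 66.21525573730469)
heel ((380.6237487792969, 360.5911865234375), (27.719362258911133, 15.428269386291504), 70.95162200927734)
jar ((773.489990234375, 209.7783966064453), (65.05960083007812, 54.92974853515625), 44.176292419433594)
bottle ((749.7929077148438, -191.6356964111328), (40.4068489074707, 51.65184020996094), 62.273319244384766)
carton ((788.0171508789062, -39.7240104675293), (22.778648376464844, 108.47500610351562), 6.904573917388916)
pink ((776.5607299804688, -372.3297119140625), (86.91314697265625, 33.71009063720703), 64.62279510498047)
```

```bash
cat > go.py <<'E'
import sys
from h import *
def go(x,y,z,yaw=None):
    s=env.state(); r=R.from_euler('xyz',s['tcp_rot']); d=r.inv().apply(np.array([x,y,z])-s['eef_pos'])/800
    print('now',np.round(s['eef_pos'],1),np.round(s['tcp_rot'],4),'open',round(s['opening']*95,1),'F',np.round(s['ft_force'],1),'t',round(s['t'],2))
    print('shift total',np.round(d,4),'n',np.ceil(np.linalg.norm(d)/.075))
    if yaw is not None:
        rv=(r.inv()*R.from_euler('xyz',[np.pi,0,yaw])).as_rotvec()/(np.pi/2); print('turn total',np.round(rv,4))
if __name__=='__main__': go(*map(float,sys.argv[1:]))
E
python3 go.py 540 -60 300 -0.218
```

```text
now [ 181.6 -597.8  214.1] [-3.1406e+00 -1.0000e-04  2.9480e-01] open 94.9 F [-0.2 -0.1  0. ] t 0.1
shift total [ 0.6241 -0.5132 -0.1068] n 11.0
turn total [-6.000e-04  1.000e-04  3.264e-01]
```

{"api": "arm_command", "payload": {
  "steps": [
    {"dx": 0.03,"dy": -0.025,"dz": -0.02,"claw": -1},
    {"dx": 0.057,"dy": -0.047,"dz": -0.02,"claw": -1},
    {"dx": 0.057,"dy": -0.047,"dz": -0.01,"claw": -1},
    {"dx": 0.057,"dy": -0.047,"dz": -0.01,"claw": -1},
    {"dx": 0.057,"dy": -0.047,"dz": -0.01,"claw": -1},
    {"dx": 0.057,"dy": -0.047,"dz": -0.01,"claw": -1},
    {"dx": 0.057,"dy": -0.047,"dz": -0.01,"claw": -1},
    {"dx": 0.057,"dy": -0.047,"dz": -0.01,"claw": -1},
    {"dx": 0.057,"dy": -0.047,"dz": -0.01,"claw": -1},
    {"dx": 0.057,"dy": -0.047,"dz": 0,"claw": -1}
  ]
}}

```text
$.steps[0]: bad value
```

```bash
python3 go.py 540 -60 300 -0.218
```

```text
now [ 181.6 -597.8  214.1] [-3.1406e+00 -1.0000e-04  2.9480e-01] open 94.9 F [-0.2 -0.1  0. ] t 0.1
shift total [ 0.6241 -0.5132 -0.1068] n 11.0
turn total [-6.000e-04  1.000e-04  3.264e-01]
```

{"api": "arm_command", "payload": {
  "steps": [
    {"dx": 0.03,"dy": -0.025,"dz": -0.02,"rx": 0,"ry": 0,"rz": 0,"claw": -1},
    {"dx": 0.057,"dy": -0.047,"dz": -0.02,"rx": 0,"ry": 0,"rz": 0,"claw": -1},
    {"dx": 0.057,"dy": -0.047,"dz": -0.01,"rx": 0,"ry": 0,"rz": 0,"claw": -1},
    {"dx": 0.057,"dy": -0.047,"dz": -0.01,"rx": 0,"ry": 0,"rz": 0,"claw": -1},
    {"dx": 0.057,"dy": -0.047,"dz": -0.01,"rx": 0,"ry": 0,"rz": 0,"claw": -1},
    {"dx": 0.057,"dy": -0.047,"dz": -0.01,"rx": 0,"ry": 0,"rz": 0,"claw": -1},
    {"dx": 0.057,"dy": -0.047,"dz": -0.01,"rx": 0,"ry": 0,"rz": 0,"claw": -1},
    {"dx": 0.057,"dy": -0.047,"dz": -0.01,"rx": 0,"ry": 0,"rz": 0,"claw": -1},
    {"dx": 0.057,"dy": -0.047,"dz": -0.01,"rx": 0,"ry": 0,"rz": 0,"claw": -1},
    {"dx": 0.057,"dy": -0.047,"dz": 0,"rx": 0,"ry": 0,"rz": 0,"claw": -1}
  ]
}}

```text
t: 1.35
eef_pos: [500.2, -116.9, 303.8]
tcp_rot: [-3.137, -0.001, 0.288]
ft_force: [0.3, -0.7, -0.4]
opening: 0.997
```

```bash
python3 go.py 540 -60 300 -0.218
```

```text
now [ 500.2 -116.9  303.8] [-3.1366e+00 -8.0000e-04  2.8780e-01] open 94.8 F [ 0.3 -0.7 -0.4] t 1.35
shift total [ 0.0678 -0.054   0.0051] n 2.0
turn total [-3.20e-03  3.00e-04  3.22e-01]
```

{"api": "arm_command", "payload": {
  "steps": [
    {"dx": 0.05,"dy": -0.04,"dz": 0,"rx": 0,"ry": 0,"rz": 0,"claw": -1},
    {"dx": 0.015,"dy": -0.012,"dz": 0,"rx": 0,"ry": 0,"rz": 0.1,"claw": -1},
    {"dx": 0,"dy": 0,"dz": 0,"rx": 0,"ry": 0,"rz": 0.11,"claw": -1},
    {"dx": 0,"dy": 0,"dz": 0,"rx": 0,"ry": 0,"rz": 0.11,"claw": -1},
    {"dx": 0,"dy": 0,"dz": 0,"rx": 0,"ry": 0,"rz": 0,"claw": -1}
  ]
}}

```text
t: 1.98
eef_pos: [540.5, -55.5, 302.4]
tcp_rot: [-3.137, 0.005, -0.221]
ft_force: [0.1, 0.3, 0.2]
opening: 1.001
```

```bash
python3 go.py 540 -60 300 -0.218; python3 - <<'E'
from h import *
print(env.get_calibration('wrist'))
import pickle; pickle.dump(env.get_calibration('wrist'),open('w1.pkl','wb'))
p,d=env.read_camera('wrist'); save(p,'w1.png'); np.savez('w1.npz',p=p,d=d)
E
```

```text
now [540.5 -55.5 302.4] [-3.1365  0.0047 -0.2214] open 95.1 F [0.1 0.3 0.2] t 1.98
shift total [0.0007 0.0057 0.003 ] n 1.0
turn total [-0.0032  0.003  -0.0021]
{'vfov': 69.32569548264712, 'cx': 320.46257043993313, 'cy': 239.64702654359763, 'k1': -0.020657465154323013, 'xyz': array([623.83843347, -74.80667379, 470.57632863]), 'attitude': array([-0.30771819,  0.00520669, -1.79200443])}
```

View pics/w1.png

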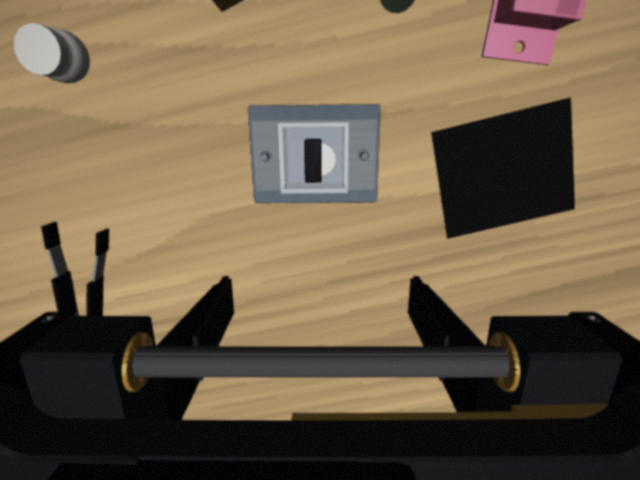

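The wrist picture shows the station (315,153), handle (314,160), pins (266,156)/(364,155), mat (508,168) and tongs tips at left (50,235)/(102,240).

```bash
python3 - <<'E'
from m import *
import pickle
c=pickle.load(open('w1.pkl','rb')); f=240/np.tan(np.radians(c['vfov'])/2); C=(c,f,np.array(c['xyz']),R.from_euler('xyz',c['attitude']))
p=np.load('w1.npz')['p'].astype(int); d=np.load('w1.npz')['d']
blue=p[...,2]-p[...,0]
st=big(blue>-5,235,395,95,210)[0]
q=cv2.approxPolyDP(st,8,True)[:,0]; print(q.tolist()); 
print('st',wrect('wrist',st,30,C))
h=big(p.max(2)<60,295,335,130,190)[0]; x,y,w,hh=cv2.boundingRect(h);print('handle px',x,y,w,hh,wrect('wrist',h,111,C))
for u,v in [(266,156),(364,155)]:
    print('pin',onz('wrist',u,v,48,C))
print('mat',wrect('wrist',big(p.max(2)<45,425,585,90,245)[0],3,C))
print('depths',d[160,313],pt('wrist',313,160,d[160,313],C),d[153,390+20],pt('wrist',410,153,d[153,410],C))
save(cv2.resize(p[95:210,235:395].astype(np.uint8),None,fx=5,fy=5,interpolation=cv2.INTER_CUBIC),'w1c.png')
E
```

```text
[[379, 106], [250, 106], [255, 200], [375, 200]]
st ((596.4146118164062, -58.535430908203125), (156.56863403320312, 116.4642105102539), 77.9448471069336)
handle px 305 139 16 43 ((596.8875122070312, -58.45515441894531), (15.39663314819336, 41.77505874633789), 77.3032455444336)
pin [609.2574646  -2.8713281  48.       ]
pin [ 584.86387995 -116.73875073   48.        ]
mat ((518.948974609375, -301.6956787109375), (146.0868682861328, 176.29429626464844), 1.4623199701309204)
depths 354.51825 [596.89065474 -58.99043547 108.0877797 ] 457.92163 [ 569.64823739 -181.50933766   -1.16344537]
```

View pics/w1c.png

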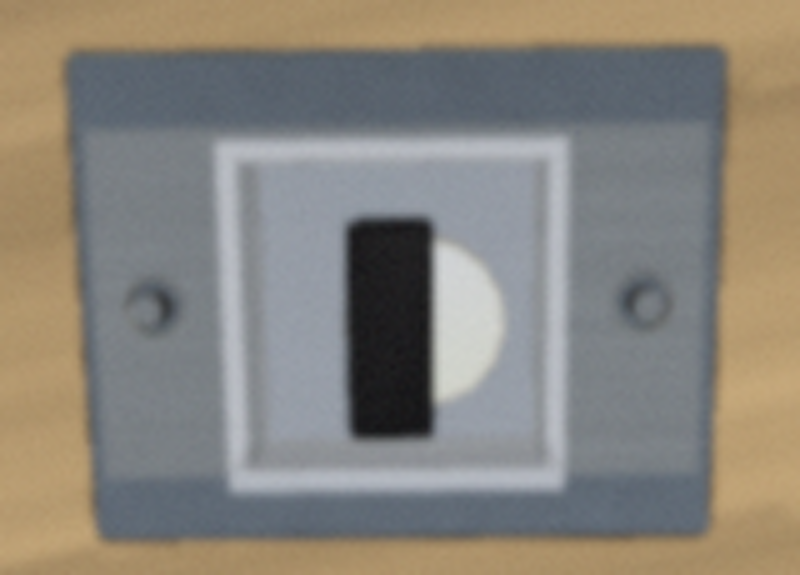

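```bash
python3 go.py 597 -59 87 -0.213
```

```text
now [540.4 -55.5 302.4] [-3.1365  0.0047 -0.2191] open 95.2 F [-0.1 -0.  -0.3] t 2.02
shift total [ 0.0713 -0.0098  0.269 ] n 4.0
turn total [-0.0032  0.003  -0.0039]
```

{"api": "arm_command", "payload": {
  "steps": [
    {"dx": 0.05,"dy": -0.007,"dz": 0.02,"rx": -0.003,"ry": 0.003,"rz": -0.004,"claw": -1},
    {"dx": 0.02,"dy": -0.003,"dz": 0.06,"rx": 0,"ry": 0,"rz": 0,"claw": -1},
    {"dx": 0,"dy": 0,"dz": 0.07,"rx": 0,"ry": 0,"rz": 0,"claw": -1},
    {"dx": 0,"dy": 0,"dz": 0.06,"rx": 0,"ry": 0,"rz": 0,"claw": -1},
    {"dx": 0,"dy": 0,"dz": 0,"rx": 0,"ry": 0,"rz": 0,"claw": -1}
  ]
}}

```text
t: 2.65
eef_pos: [599.2, -60.8, 130.9]
tcp_rot: [-3.142, -0.003, -0.193]
ft_force: [0.9, 1.1, 0.4]
opening: 1.002
```

```bash
python3 go.py 597 -59 87 -0.213
```

```text
now [599.2 -60.8 130.9] [-3.1415e+00 -3.0000e-03 -1.9300e-01] open 95.2 F [0.9 1.1 0.4] t 2.65
shift total [-0.0033 -0.0016  0.0548] n 1.0
turn total [-0.0001 -0.0019  0.0127]
```

{"api": "arm_command", "payload": {
  "steps": [
    {"dx": -0.002,"dy": -0.001,"dz": 0.02,"rx": 0,"ry": -0.001,"rz": 0.012,"claw": -1},
    {"dx": 0,"dy": 0,"dz": 0.02,"rx": 0,"ry": 0,"rz": 0,"claw": -1},
    {"dx": 0,"dy": 0,"dz": 0.01,"rx": 0,"ry": 0,"rz": 0,"claw": -1},
    {"dx": 0,"dy": 0,"dz": 0,"rx": 0,"ry": 0,"rz": 0,"claw": -1}
  ]
}}

```text
t: 3.15
eef_pos: [599.9, -60.2, 93.0]
tcp_rot: [-3.141, -0.008, -0.21]
ft_force: [-0.4, 0.8, 0.1]
opening: 1.0
```

```bash
python3 go.py 597 -59 87 -0.213
```

```text
now [599.9 -60.2  93. ] [-3.1414 -0.0079 -0.2102] open 95.0 F [-0.4  0.8  0.1] t 3.15
shift total [-0.004  -0.0007  0.0075] n 1.0
turn total [-0.0001 -0.005   0.0018]
```

{"api": "arm_command", "payload": {
  "steps": [
    {"dx": -0.004,"dy": -0.001,"dz": 0.007,"rx": 0,"ry": -0.005,"rz": 0.002,"claw": -1},
    {"dx": 0,"dy": 0,"dz": 0,"rx": 0,"ry": 0,"rz": 0,"claw": 1},
    {"dx": 0,"dy": 0,"dz": 0,"rx": 0,"ry": 0,"rz": 0,"claw": 1},
    {"dx": 0,"dy": 0,"dz": 0,"rx": 0,"ry": 0,"rz": 0,"claw": 1},
    {"dx": 0,"dy": 0,"dz": 0,"rx": 0,"ry": 0,"rz": 0,"claw": 1},
    {"dx": 0,"dy": 0,"dz": 0,"rx": 0,"ry": 0,"rz": 0,"claw": 1},
    {"dx": 0,"dy": 0,"dz": 0,"rx": 0,"ry": 0,"rz": 0,"claw": 1}
  ]
}}

```text
t: 4.03
eef_pos: [597.5, -58.8, 88.6]
tcp_rot: [-3.141, -0.002, -0.213]
ft_force: [0.3, -0.2, 0.2]
opening: 0.428
```

```bash
python3 go.py 597 -59 87 -0.213
```

```text
now [597.5 -58.8  88.6] [-3.1414e+00 -2.1000e-03 -2.1320e-01] open 40.7 F [ 0.3 -0.2  0.2] t 4.03
shift total [-0.0006  0.0004  0.002 ] n 1.0
turn total [-0.0001 -0.0013 -0.0001]
```

{"api": "arm_command", "payload": {
  "steps": [
    {"dx": 0,"dy": 0,"dz": 0,"rx": 0,"ry": 0,"rz": 0,"claw": 1},
    {"dx": 0,"dy": 0,"dz": 0,"rx": 0,"ry": 0,"rz": 0,"claw": 1},
    {"dx": 0,"dy": 0,"dz": 0,"rx": 0,"ry": 0,"rz": 0,"claw": 1},
    {"dx": 0,"dy": 0,"dz": 0,"rx": 0,"ry": 0,"rz": 0,"claw": 1}
  ]
}}

```text
t: 4.53
eef_pos: [597.5, -58.8, 88.6]
tcp_rot: [-3.141, -0.002, -0.213]
ft_force: [-0.1, -0.6, -0.1]
opening: 0.189
```

```bash
python3 go.py 597 -59 87 -0.213
```

```text
now [597.5 -58.8  88.6] [-3.1415e+00 -2.0000e-03 -2.1320e-01] open 17.9 F [-0.1 -0.6 -0.1] t 4.53
shift total [-0.0006  0.0004  0.002 ] n 1.0
turn total [-0.0001 -0.0013 -0.0001]
```

{"api": "arm_command", "payload": {
  "steps": [
    {"dx": 0,"dy": 0,"dz": -0.01,"rx": 0,"ry": 0,"rz": 0,"claw": 1},
    {"dx": 0,"dy": 0,"dz": -0.02,"rx": 0,"ry": 0,"rz": 0,"claw": 1},
    {"dx": 0,"dy": 0,"dz": -0.03,"rx": 0,"ry": 0,"rz": 0,"claw": 1},
    {"dx": 0,"dy": 0,"dz": -0.04,"rx": 0,"ry": 0,"rz": 0,"claw": 1},
    {"dx": 0,"dy": 0,"dz": -0.04,"rx": 0,"ry": 0,"rz": 0,"claw": 1},
    {"dx": 0,"dy": 0,"dz": -0.03,"rx": 0,"ry": 0,"rz": 0,"claw": 1},
    {"dx": 0,"dy": 0,"dz": 0,"rx": 0,"ry": 0,"rz": 0,"claw": 1}
  ]
}}

```text
t: 5.4
eef_pos: [596.6, -58.5, 233.7]
tcp_rot: [-3.141, -0.003, -0.213]
ft_force: [-0.4, 0.4, -3.7]
opening: 0.189
```

```bash
python3 go.py 519 -302 200 0.02;  python3 - <<'E'
from h import *
p,d=env.read_camera('scene'); save(p,'s1.png'); 
E
```

```text
now [596.6 -58.5 233.7] [-3.1414e+00 -3.0000e-03 -2.1310e-01] open 18.0 F [-0.4  0.4 -3.7] t 5.4
shift total [-0.0305  0.318   0.042 ] n 5.0
turn total [ 1.000e-04 -1.900e-03 -1.484e-01]
```

View pics/s1.png

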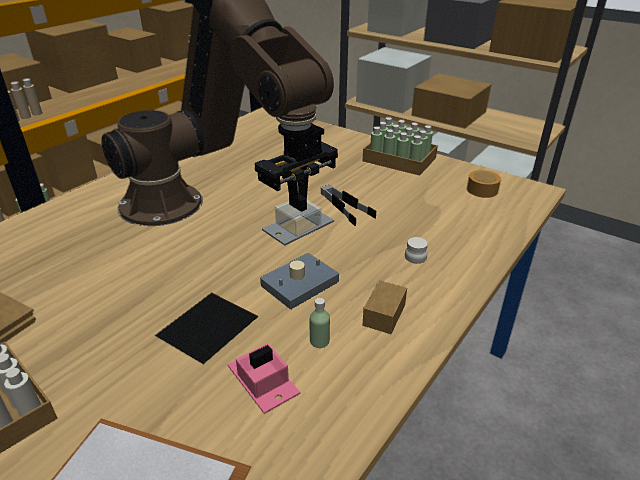

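The cover is up, level and gripped. The bar still stands on the station (297,270). Next I carry the cover to the mat.

{"api": "arm_command", "payload": {
  "steps": [
    {"dx": -0.003,"dy": 0.03,"dz": 0,"rx": 0,"ry": 0,"rz": 0,"claw": 1},
    {"dx": -0.006,"dy": 0.06,"dz": 0,"rx": 0,"ry": 0,"rz": 0,"claw": 1},
    {"dx": -0.006,"dy": 0.06,"dz": 0,"rx": 0,"ry": 0,"rz": 0,"claw": 1},
    {"dx": -0.006,"dy": 0.06,"dz": 0,"rx": 0,"ry": 0,"rz": 0,"claw": 1},
    {"dx": -0.006,"dy": 0.05,"dz": 0,"rx": 0,"ry": 0,"rz": 0,"claw": 1},
    {"dx": -0.003,"dy": 0.03,"dz": 0,"rx": 0,"ry": 0,"rz": -0.04,"claw": 1},
    {"dx": 0,"dy": 0,"dz": 0,"rx": 0,"ry": 0,"rz": -0.06,"claw": 1},
    {"dx": 0,"dy": 0,"dz": 0,"rx": 0,"ry": 0,"rz": -0.05,"claw": 1},
    {"dx": 0,"dy": 0,"dz": 0,"rx": 0,"ry": 0,"rz": 0,"claw": 1}
  ]
}}

```text
t: 6.58
eef_pos: [516.8, -285.2, 220.7]
tcp_rot: [-3.132, 0.014, 0.029]
ft_force: [-0.1, -0.3, -2.7]
opening: 0.187
```

```bash
python3 go.py 519 -302 63 0.02
```

```text
now [ 516.8 -285.2  220.7] [-3.1321  0.0142  0.0289] open 17.8 F [-0.1 -0.3 -2.7] t 6.58
shift total [0.005  0.023  0.1969] n 3.0
turn total [-0.006   0.0091  0.0056]
```

{"api": "arm_command", "payload": {
  "steps": [
    {"dx": 0.002,"dy": 0.023,"dz": 0.02,"rx": -0.006,"ry": 0.009,"rz": 0.006,"claw": 1},
    {"dx": 0,"dy": 0,"dz": 0.05,"rx": 0,"ry": 0,"rz": 0,"claw": 1},
    {"dx": 0,"dy": 0,"dz": 0.05,"rx": 0,"ry": 0,"rz": 0,"claw": 1},
    {"dx": 0,"dy": 0,"dz": 0.03,"rx": 0,"ry": 0,"rz": 0,"claw": 1},
    {"dx": 0,"dy": 0,"dz": 0,"rx": 0,"ry": 0,"rz": 0,"claw": 1}
  ]
}}

```text
t: 7.2
eef_pos: [517.9, -302.4, 94.6]
tcp_rot: [-3.14, 0.002, 0.01]
ft_force: [0.5, -0.2, -3.5]
opening: 0.19
```

```bash
python3 go.py 519 -302 62 0.02
```

```text
now [ 517.9 -302.4   94.6] [-3.1397e+00  2.4000e-03  9.9000e-03] open 18.1 F [ 0.5 -0.2 -3.5] t 7.2
shift total [ 0.0014 -0.0005  0.0407] n 1.0
turn total [-0.0012  0.0015 -0.0064]
```

{"api": "arm_command", "payload": {
  "steps": [
    {"dx": 0.001,"dy": 0,"dz": 0.02,"rx": -0.001,"ry": 0.001,"rz": 0,"claw": 1},
    {"dx": 0,"dy": 0,"dz": 0.01,"rx": 0,"ry": 0,"rz": 0,"claw": 1},
    {"dx": 0,"dy": 0,"dz": 0.006,"rx": 0,"ry": 0,"rz": 0,"claw": 1},
    {"dx": 0,"dy": 0,"dz": 0,"rx": 0,"ry": 0,"rz": 0,"claw": 1}
  ]
}}

```text
t: 7.7
eef_pos: [519.7, -302.8, 65.9]
tcp_rot: [3.14, -0.002, 0.009]
ft_force: [0.6, -0.9, -2.9]
opening: 0.19
```

```bash
python3 go.py 519 -302 62 0.02
```

```text
now [ 519.7 -302.8   65.9] [ 3.14e+00 -1.60e-03  8.70e-03] open 18.0 F [ 0.6 -0.9 -2.9] t 7.7
shift total [-0.0008 -0.001   0.0049] n 1.0
turn total [ 0.001  -0.001  -0.0072]
```

{"api": "arm_command", "payload": {
  "steps": [
    {"dx": 0,"dy": 0,"dz": 0.003,"rx": 0,"ry": -0.001,"rz": 0,"claw": 1},
    {"dx": 0,"dy": 0,"dz": 0.002,"rx": 0,"ry": 0,"rz": 0,"claw": 1},
    {"dx": 0,"dy": 0,"dz": 0.001,"rx": 0,"ry": 0,"rz": 0,"claw": 1},
    {"dx": 0,"dy": 0,"dz": 0,"rx": 0,"ry": 0,"rz": 0,"claw": 1}
  ]
}}

```text
t: 8.2
eef_pos: [520.1, -303.1, 61.8]
tcp_rot: [3.139, -0.001, 0.009]
ft_force: [1.6, -0.8, -3.4]
opening: 0.188
```

```bash
python3 go.py 519 -302 62 0.02
```

```text
now [ 520.1 -303.1   61.8] [ 3.139e+00 -1.300e-03  8.500e-03] open 17.9 F [ 1.6 -0.8 -3.4] t 8.2
shift total [-0.0013 -0.0014 -0.0002] n 1.0
turn total [ 0.0016 -0.0008 -0.0073]
```

{"api": "arm_command", "payload": {
  "steps": [
    {"dx": 0,"dy": 0,"dz": 0.001,"rx": 0,"ry": 0,"rz": 0,"claw": 1},
    {"dx": 0,"dy": 0,"dz": 0.001,"rx": 0,"ry": 0,"rz": 0,"claw": 1},
    {"dx": 0,"dy": 0,"dz": 0.001,"rx": 0,"ry": 0,"rz": 0,"claw": 1}
  ]
}}

```text
t: 8.57
eef_pos: [520.2, -303.3, 61.6]
tcp_rot: [3.138, -0.002, 0.008]
ft_force: [-2.5, 1.1, 6.3]
opening: 0.188
```

```bash
python3 go.py 519 -302 62 0.02
```

```text
now [ 520.2 -303.3   61.6] [ 3.1384e+00 -2.3000e-03  8.4000e-03] open 17.9 F [-2.5  1.1  6.3] t 8.57
shift total [-0.0014 -0.0016 -0.0006] n 1.0
turn total [ 0.002  -0.0014 -0.0074]
```

Contact (force now +6 N). Release and rise.

{"api": "arm_command", "payload": {
  "steps": [
    {"dx": 0,"dy": 0,"dz": 0,"rx": 0,"ry": 0,"rz": 0,"claw": -1},
    {"dx": 0,"dy": 0,"dz": 0,"rx": 0,"ry": 0,"rz": 0,"claw": -1},
    {"dx": 0,"dy": 0,"dz": 0,"rx": 0,"ry": 0,"rz": 0,"claw": -1},
    {"dx": 0,"dy": 0,"dz": 0,"rx": 0,"ry": 0,"rz": 0,"claw": -1},
    {"dx": 0,"dy": 0,"dz": -0.02,"rx": 0,"ry": 0,"rz": 0,"claw": -1},
    {"dx": 0,"dy": 0,"dz": -0.06,"rx": 0,"ry": 0,"rz": 0,"claw": -1},
    {"dx": 0,"dy": 0,"dz": -0.07,"rx": 0,"ry": 0,"rz": 0,"claw": -1},
    {"dx": 0,"dy": 0,"dz": -0.07,"rx": 0,"ry": 0,"rz": 0,"claw": -1},
    {"dx": 0,"dy": 0,"dz": -0.07,"rx": 0,"ry": 0,"rz": 0,"claw": -1}
  ]
}}

```text
t: 9.7
eef_pos: [518.6, -301.7, 301.5]
tcp_rot: [3.141, 0.001, 0.008]
ft_force: [-0.2, 0.3, -0.4]
opening: 0.993
```

```bash
python3 go.py 430 310 300 -0.38;  python3 - <<'E'
from h import *
p,d=env.read_camera('scene'); save(p[150:400,100:450].repeat(2,0).repeat(2,1),'s2.png'); 
E
```

```text
now [ 518.6 -301.7  301.5] [3.1408e+00 9.0000e-04 8.3000e-03] open 94.3 F [-0.2  0.3 -0.4] t 9.7
shift total [-0.1043 -0.7656  0.0013] n 11.0
turn total [0.0006 0.0004 0.2472]
```

View pics/s2.png

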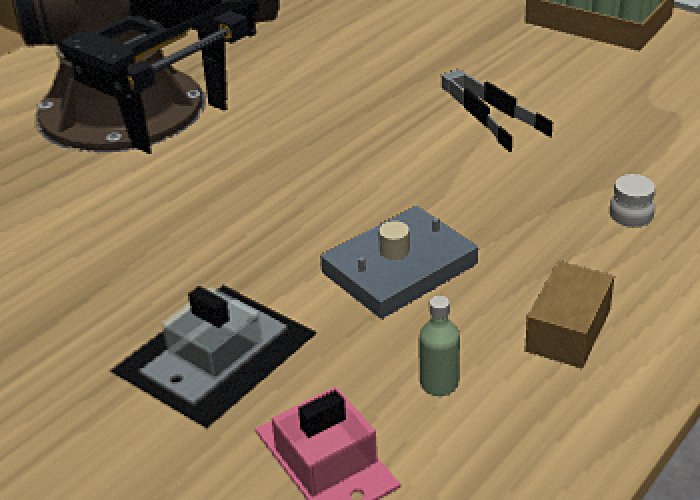

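The cover sits upright, wholly on the mat (crop (210,345)). The bar stands on the station (395,240). On the way to the tongs I'll stop to measure the bar with the wrist camera.

{"api": "arm_command", "payload": {
  "steps": [
    {"dx": 0,"dy": -0.04,"dz": 0,"rx": 0,"ry": 0,"rz": 0,"claw": -1},
    {"dx": 0,"dy": -0.07,"dz": 0,"rx": 0,"ry": 0,"rz": 0.04,"claw": -1},
    {"dx": 0,"dy": -0.07,"dz": 0,"rx": 0,"ry": 0,"rz": 0.04,"claw": -1},
    {"dx": 0,"dy": -0.07,"dz": 0,"rx": 0,"ry": 0,"rz": 0.05,"claw": -1},
    {"dx": 0,"dy": -0.04,"dz": 0,"rx": 0,"ry": 0,"rz": 0,"claw": -1},
    {"dx": 0,"dy": 0,"dz": 0,"rx": 0,"ry": 0,"rz": 0,"claw": -1},
    {"dx": 0,"dy": 0,"dz": 0,"rx": 0,"ry": 0,"rz": 0,"claw": -1}
  ]
}}

```text
t: 10.62
eef_pos: [534.7, -65.9, 316.0]
tcp_rot: [3.133, -0.021, -0.204]
ft_force: [-0.2, 0.1, -0.1]
opening: 0.999
```

```bash
python3 go.py 430 310 300 -0.38;  cat > w.py <<'E'
from m import *
import pickle
def snap(name):
    c=env.get_calibration('wrist'); p,d=env.read_camera('wrist'); save(p,name+'.png'); np.savez(name+'.npz',p=p,d=d); pickle.dump(c,open(name+'.pkl','wb'))
def load(name):
    c=pickle.load(open(name+'.pkl','rb')); f=240/np.tan(np.radians(c['vfov'])/2)
    z=np.load(name+'.npz'); return (c,f,np.array(c['xyz']),R.from_euler('xyz',c['attitude'])),z['p'].astype(int),z['d']
E
python3 -c "
from w import *
snap('w2')"
```

```text
now [534.7 -65.9 316. ] [ 3.1334 -0.0206 -0.2037] open 94.9 F [-0.2  0.1 -0.1] t 10.62
shift total [-0.2236 -0.4337  0.0118] n 7.0
turn total [ 0.0041 -0.0135  0.1122]
```

View pics/w2.png

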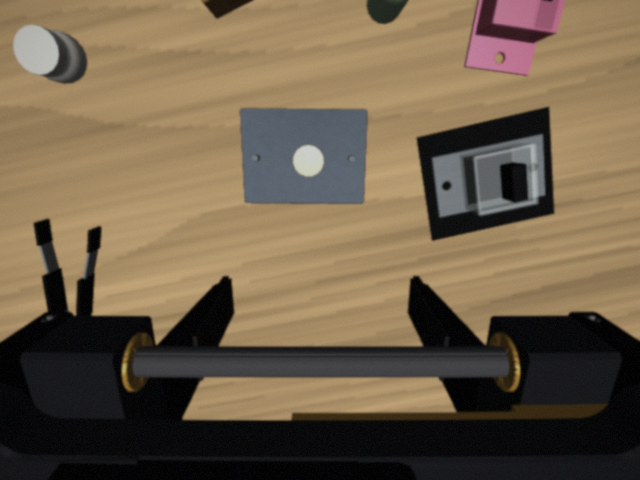

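```bash
python3 - <<'E'
from w import *
C,p,d=load('w2')
m=(p.min(2)>140); c=big(m,280,335,135,185)[0]; (u,v),r=cv2.minEnclosingCircle(c); print(u,v,r)
print('bar',onz('wrist',u,v,64,C)); print(wrect('wrist',c,64,C))
blue=p[...,2]-p[...,0]
print('st',wrect('wrist',big((blue>-5),235,375,100,210)[0],30,C))
for u,v in [(255.5,158),(351,158.5)]: print('pin',onz('wrist',u,v,48,C))
print('mat',wrect('wrist',big(p.max(2)<45,410,560,100,245)[0],3,C))
E
```

```text
307.7944030761719 160.28038024902344 15.613102912902832
bar [593.29819874 -64.31843425  64.        ]
((593.382568359375, -64.5619888305664), (35.734981536865234, 34.89385223388672), 78.26893615722656)
st ((596.3515625, -58.65770721435547), (156.52743530273438, 116.4813003540039), 77.95021057128906)
pin [608.29449771  -1.25652963  48.        ]
pin [ 583.79523422 -116.33538033   48.        ]
mat ((518.8309326171875, -301.7137451171875), (145.87612915039062, 176.1875762939453), 1.357970952987671)
```

```bash
python3 go.py 415 346 300 -0.38
```

```text
now [534.7 -66.  315.9] [ 3.1335 -0.0206 -0.2043] open 95.4 F [1.4 0.9 1. ] t 10.68
shift total [-0.2514 -0.4741  0.0109] n 8.0
turn total [ 0.004  -0.0135  0.1118]
```

{"api": "arm_command", "payload": {
  "steps": [
    {"dx": -0.015,"dy": -0.03,"dz": 0,"rx": 0.004,"ry": -0.013,"rz": 0,"claw": -1},
    {"dx": -0.035,"dy": -0.065,"dz": 0,"rx": 0,"ry": 0,"rz": 0,"claw": -1},
    {"dx": -0.035,"dy": -0.065,"dz": 0,"rx": 0,"ry": 0,"rz": 0,"claw": -1},
    {"dx": -0.035,"dy": -0.065,"dz": 0,"rx": 0,"ry": 0,"rz": 0,"claw": -1},
    {"dx": -0.035,"dy": -0.065,"dz": 0,"rx": 0,"ry": 0,"rz": 0,"claw": -1},
    {"dx": -0.035,"dy": -0.065,"dz": 0,"rx": 0,"ry": 0,"rz": 0,"claw": -1},
    {"dx": -0.035,"dy": -0.065,"dz": 0,"rx": 0,"ry": 0,"rz": 0,"claw": -1},
    {"dx": -0.025,"dy": -0.05,"dz": 0,"rx": 0,"ry": 0,"rz": 0,"claw": -1},
    {"dx": 0,"dy": 0,"dz": 0,"rx": 0,"ry": 0,"rz": 0.11,"claw": -1},
    {"dx": 0,"dy": 0,"dz": 0,"rx": 0,"ry": 0,"rz": 0,"claw": -1}
  ]
}}

```text
t: 11.92
eef_pos: [418.6, 345.6, 315.0]
tcp_rot: [3.14, -0.001, -0.397]
ft_force: [0.3, -0.5, 0.3]
opening: 1.002
```

```bash
python3 go.py 415 346 300 -0.38
```

```text
now [418.6 345.6 315. ] [ 3.1397e+00 -1.0000e-03 -3.9680e-01] open 95.1 F [ 0.3 -0.5  0.3] t 11.93
shift total [-0.0044  0.0012  0.0188] n 1.0
turn total [ 0.0012 -0.0006 -0.0107]
```

```bash
python3 -c "
from w import *
snap('w3')"
```

```text
(no output)
```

View pics/w3.png

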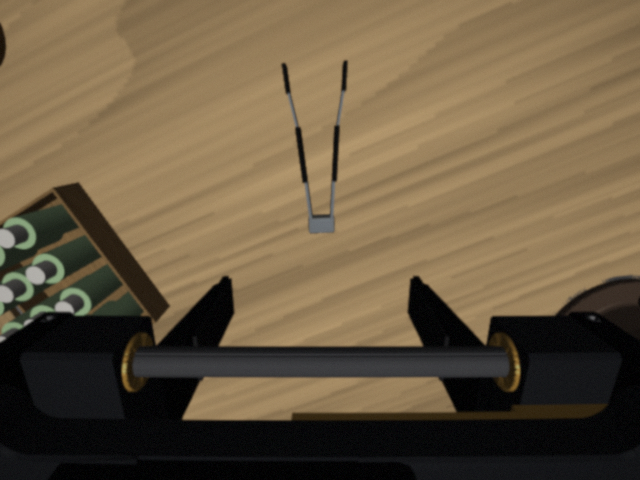

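```bash
python3 - <<'E'
from w import *
C,p,d=load('w3')
g=[]
for c in big(p.max(2)<55,260,370,50,195,4):
    z=34 if cv2.contourArea(c)>150 else 26
    r=wrect('wrist',c,z,C); print(cv2.contourArea(c),z,np.round(r[0],1),np.round(r[1],1),round(r[2],1)); g.append(r[0])
h=wrect('wrist',big(p[...,2]-p[...,0]>-5,300,345,205,240)[0],25,C); print('heel',h)
G=(np.array(g[0])+g[1])/2;T=(np.array(g[2])+g[3])/2;v=T-G
print('grip',G,'tips',T,np.linalg.norm(v),'yaw',np.arctan2(v[1],v[0])); v=G-h[0]; print('heel->grip',np.linalg.norm(v),np.arctan2(v[1],v[0]))
for a,b in [(0,1),(2,3)]: w=np.array(g[a])-g[b]; print('perp yaw',np.arctan2(w[1],w[0]),np.linalg.norm(w))
for u,v in [(301,155),(335,154),(321,228),(285,78),(345,75)]: print(pt('wrist',u,v,d[v,u],C))
E
```

```text
178.0 34 [480.4 345.9] [ 5.5 67.2] 74.2
146.0 26 [464.5 305.8] [ 4.9 67.7] 64.9
72.0 26 [570.3 327.5] [ 4.3 31.7] 74.6
65.0 26 [546. 261.] [ 3.9 31.3] 65.0
heel ((392.8699645996094, 355.8635559082031), (33.596900939941406, 36.633724212646484), 67.8848648071289)
grip [472.4850769  325.81861877] tips [558.18688965 294.23223877] 91.33728761817162 yaw -0.35311395549797214
heel->grip 85.09561889228692 -0.36085325891776887
perp yaw 1.1936893576675685 43.16325725482885
perp yaw 1.2206258049386798 70.77885077014938
[480.04998974 346.32096475  32.88426111]
[464.4666312  306.14118814  31.59741719]
[380.08404002 360.67323532  25.85860456]
[570.88491458 328.18987314  25.23589639]
[545.94055132 259.74754575  24.62676137]
```

```bash
python3 go.py 472.3 326 60 -0.354
```

```text
now [418.7 345.4 315.1] [ 3.1398e+00 -1.0000e-03 -3.9490e-01] open 95.2 F [-0.4 -0.3 -0.1] t 11.97
shift total [ 0.0709 -0.0039  0.3189] n 5.0
turn total [ 0.0011 -0.0006 -0.026 ]
```

{"api": "arm_command", "payload": {
  "steps": [
    {"dx": 0.035,"dy": -0.002,"dz": 0.03,"rx": 0.001,"ry": 0,"rz": -0.026,"claw": -1},
    {"dx": 0.036,"dy": -0.002,"dz": 0.06,"rx": 0,"ry": 0,"rz": 0,"claw": -1},
    {"dx": 0,"dy": 0,"dz": 0.07,"rx": 0,"ry": 0,"rz": 0,"claw": -1},
    {"dx": 0,"dy": 0,"dz": 0.07,"rx": 0,"ry": 0,"rz": 0,"claw": -1},
    {"dx": 0,"dy": 0,"dz": 0.03,"rx": 0,"ry": 0,"rz": 0,"claw": -1},
    {"dx": 0,"dy": 0,"dz": 0,"rx": 0,"ry": 0,"rz": 0,"claw": -1}
  ]
}}

```text
t: 12.72
eef_pos: [479.8, 321.1, 103.2]
tcp_rot: [-3.138, -0.004, -0.339]
ft_force: [-0.4, -0.1, -0.1]
opening: 1.001
```

```bash
python3 go.py 472.3 326 5 -0.354
```

```text
now [479.8 321.1 103.2] [-3.1384 -0.0042 -0.3392] open 95.1 F [-0.4 -0.1 -0.1] t 12.72
shift total [-0.0113 -0.0022  0.1227] n 2.0
turn total [-0.0021 -0.0026  0.0094]
```

{"api": "arm_command", "payload": {
  "steps": [
    {"dx": -0.01,"dy": -0.002,"dz": 0.02,"rx": -0.002,"ry": -0.002,"rz": 0.009,"claw": -1},
    {"dx": 0,"dy": 0,"dz": 0.03,"rx": 0,"ry": 0,"rz": 0,"claw": -1},
    {"dx": 0,"dy": 0,"dz": 0.025,"rx": 0,"ry": 0,"rz": 0,"claw": -1},
    {"dx": 0,"dy": 0,"dz": 0,"rx": 0,"ry": 0,"rz": 0,"claw": -1}
  ]
}}

```text
t: 13.22
eef_pos: [474.1, 325.9, 44.5]
tcp_rot: [-3.137, -0.005, -0.353]
ft_force: [-0.9, -0.3, 0.6]
opening: 1.0
```

```bash
python3 go.py 472.3 326 5 -0.354
```

```text
now [474.1 325.9  44.5] [-3.137  -0.0049 -0.3529] open 95.0 F [-0.9 -0.3  0.6] t 13.22
shift total [-0.0024  0.0009  0.0493] n 1.0
turn total [-0.0029 -0.0031  0.0007]
```

{"api": "arm_command", "payload": {
  "steps": [
    {"dx": -0.002,"dy": 0.001,"dz": 0.02,"rx": -0.003,"ry": -0.003,"rz": 0,"claw": -1},
    {"dx": 0,"dy": 0,"dz": 0.015,"rx": 0,"ry": 0,"rz": 0,"claw": -1},
    {"dx": 0,"dy": 0,"dz": 0.008,"rx": 0,"ry": 0,"rz": 0,"claw": -1},
    {"dx": 0,"dy": 0,"dz": 0,"rx": 0,"ry": 0,"rz": 0,"claw": -1}
  ]
}}

```text
t: 13.72
eef_pos: [473.0, 326.3, 9.7]
tcp_rot: [-3.14, -0.002, -0.352]
ft_force: [0.7, -1.2, 0.4]
opening: 0.997
```

```bash
python3 go.py 472.3 326 5 -0.354
```

```text
now [473.  326.3   9.7] [-3.1399e+00 -1.7000e-03 -3.5240e-01] open 94.7 F [ 0.7 -1.2  0.4] t 13.72
shift total [-0.0007  0.0007  0.0058] n 1.0
turn total [-0.0011 -0.0011  0.001 ]
```

{"api": "arm_command", "payload": {
  "steps": [
    {"dx": -0.001,"dy": 0.001,"dz": 0.005,"rx": -0.001,"ry": -0.001,"rz": 0.001,"claw": -1},
    {"dx": 0,"dy": 0,"dz": 0,"rx": 0,"ry": 0,"rz": 0,"claw": 0.03},
    {"dx": 0,"dy": 0,"dz": 0,"rx": 0,"ry": 0,"rz": 0,"claw": 0.03},
    {"dx": 0,"dy": 0,"dz": 0,"rx": 0,"ry": 0,"rz": 0,"claw": 0.03},
    {"dx": 0,"dy": 0,"dz": 0,"rx": 0,"ry": 0,"rz": 0,"claw": 0.03},
    {"dx": 0,"dy": 0,"dz": 0,"rx": 0,"ry": 0,"rz": 0,"claw": 0.03},
    {"dx": 0,"dy": 0,"dz": 0,"rx": 0,"ry": 0,"rz": 0,"claw": 0.03},
    {"dx": 0,"dy": 0,"dz": 0,"rx": 0,"ry": 0,"rz": 0,"claw": 0.03},
    {"dx": 0,"dy": 0,"dz": 0,"rx": 0,"ry": 0,"rz": 0,"claw": 0.03},
    {"dx": 0,"dy": 0,"dz": 0,"rx": 0,"ry": 0,"rz": 0,"claw": 0.03}
  ]
}}

```text
t: 14.98
eef_pos: [472.4, 326.1, 6.3]
tcp_rot: [-3.14, -0.001, -0.354]
ft_force: [0.0, -0.4, -0.2]
opening: 0.486
```

```bash
python3 go.py 472.3 326 5 -0.354
```

```text
now [472.4 326.1   6.3] [-3.1403e+00 -1.2000e-03 -3.5400e-01] open 46.2 F [ 0.  -0.4 -0.2] t 14.97
shift total [-0.0001  0.0002  0.0017] n 1.0
turn total [-0.0008 -0.0008  0.    ]
```

{"api": "arm_command", "payload": {
  "steps": [
    {"dx": 0,"dy": 0,"dz": 0,"rx": 0,"ry": 0,"rz": 0,"claw": 0.04},
    {"dx": 0,"dy": 0,"dz": -0.01,"rx": 0,"ry": 0,"rz": 0,"claw": 0.04},
    {"dx": 0,"dy": 0,"dz": -0.02,"rx": 0,"ry": 0,"rz": 0,"claw": 0.04},
    {"dx": 0,"dy": 0,"dz": -0.03,"rx": 0,"ry": 0,"rz": 0,"claw": 0.04},
    {"dx": 0,"dy": 0,"dz": -0.04,"rx": 0,"ry": 0,"rz": 0,"claw": 0.04},
    {"dx": 0,"dy": 0,"dz": -0.04,"rx": 0,"ry": 0,"rz": 0,"claw": 0.04},
    {"dx": 0,"dy": 0,"dz": -0.03,"rx": 0,"ry": 0,"rz": 0,"claw": 0.04},
    {"dx": 0,"dy": 0,"dz": 0,"rx": 0,"ry": 0,"rz": 0,"claw": 0.04}
  ]
}}

```text
t: 15.98
eef_pos: [471.9, 325.9, 152.3]
tcp_rot: [-3.138, -0.003, -0.354]
ft_force: [0.4, -0.4, -2.3]
opening: 0.478
```

```bash
python3 go.py 502.5 -44.8 150 -0.213; python3 -c "
from w import *
snap('w4'); p,d=env.read_camera('scene'); save(p[100:280,200:440].repeat(3,0).repeat(3,1),'s4.png')"
```

```text
now [471.9 325.9 152.3] [-3.1382e+00 -3.0000e-03 -3.5400e-01] open 45.4 F [ 0.4 -0.4 -2.3] t 15.97
shift total [0.1965 0.4214 0.002 ] n 7.0
turn total [-0.002  -0.0021 -0.0897]
```

View pics/w4.png

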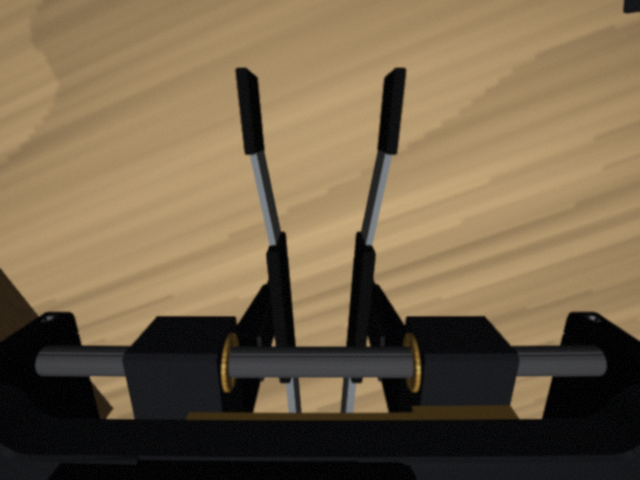

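View pics/s4.png

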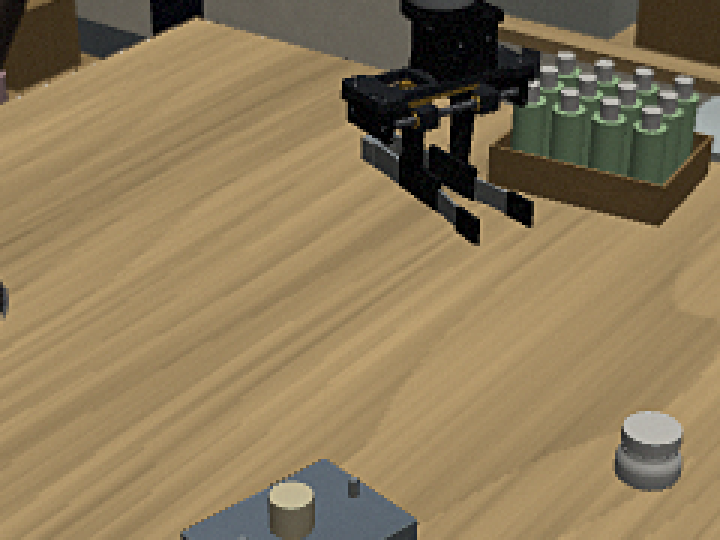

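The tongs are lifted and level, with tips open at wrist (249,110)/(392,110). Next I measure where the tips sit in the tool frame.

```bash
cat > tips.py <<'E'
from w import *
def tips(name,boxes,ztop):
    C,p,d=load(name); s=env.state(); r=R.from_euler('xyz',s['tcp_rot']); P=[]
    for b in boxes:
        c=big(p.max(2)<60,*b)[0]; x,y,w,h=cv2.boundingRect(c); print(cv2.contourArea(c),(x,y,w,h))
        m=np.zeros(d.shape,np.uint8); cv2.drawContours(m,[c],-1,1,-1); v,u=np.nonzero(m)
        Q=np.array([pt('wrist',a,b2,d[b2,a],C) for a,b2 in zip(u,v) if d[b2,a]>0]); Q=r.inv().apply(Q-s['eef_pos'])
        zt=np.percentile(Q[:,2],3); T=Q[Q[:,2]<zt+3]
        print('top z',zt,'x',np.percentile(T[:,0],[1,50,99]),'y',np.percentile(T[:,1],[1,50,99]))
E
python3 - <<'E'
from tips import *
tips('w4',[(225,272,60,156),(370,420,60,156)],0)
C,p,d=load('w4'); print(p[100:110,240:262].max(2).mean(0).astype(int))
E
```

```text
1541.0 (236, 68, 28, 88)
top z -21.972562175092417 x [ 76.90246543  93.69207527 109.09532284] y [-34.14024586 -31.35853572 -28.71637196]
1516.0 (378, 68, 27, 88)
top z -21.763931530979807 x [ 76.78113275  93.6549707  109.06646076] y [26.90749342 29.45963431 32.12478983]
[ 38  19  16  16  16  17  17  16  15  13  10   7   6   5   6   6   5   4
  15  52 108 150]
```

{"api": "arm_command", "payload": {
  "steps": [
    {"dx": 0.015,"dy": 0.03,"dz": 0,"rx": 0,"ry": 0,"rz": 0,"claw": 0.04},
    {"dx": 0.027,"dy": 0.057,"dz": 0,"rx": 0,"ry": 0,"rz": 0,"claw": 0.04},
    {"dx": 0.027,"dy": 0.057,"dz": 0,"rx": 0,"ry": 0,"rz": 0,"claw": 0.04},
    {"dx": 0.027,"dy": 0.057,"dz": 0,"rx": 0,"ry": 0,"rz": 0,"claw": 0.04},
    {"dx": 0.027,"dy": 0.057,"dz": 0,"rx": 0,"ry": 0,"rz": 0,"claw": 0.04},
    {"dx": 0.027,"dy": 0.057,"dz": 0,"rx": 0,"ry": 0,"rz": 0,"claw": 0.04},
    {"dx": 0.02,"dy": 0.05,"dz": 0,"rx": 0,"ry": 0,"rz": -0.03,"claw": 0.04},
    {"dx": 0,"dy": 0,"dz": 0,"rx": 0,"ry": 0,"rz": -0.03,"claw": 0.04},
    {"dx": 0,"dy": 0,"dz": 0,"rx": 0,"ry": 0,"rz": -0.03,"claw": 0.04},
    {"dx": 0,"dy": 0,"dz": 0,"rx": 0,"ry": 0,"rz": 0,"claw": 0.04}
  ]
}}

```text
t: 17.32
eef_pos: [493.1, -6.4, 138.7]
tcp_rot: [3.137, 0.018, -0.209]
ft_force: [-0.4, 0.3, -1.6]
opening: 0.485
```

```bash
python3 go.py 502.5 -44.8 130 -0.213
```

```text
now [493.1  -6.4 138.7] [ 3.1375  0.0175 -0.2091] open 46.0 F [-0.4  0.3 -1.6] t 17.32
shift total [0.0216 0.0445 0.0106] n 1.0
turn total [0.0026 0.0111 0.0025]
```

{"api": "arm_command", "payload": {
  "steps": [
    {"dx": 0.01,"dy": 0.022,"dz": 0,"rx": 0.002,"ry": 0.011,"rz": 0.002,"claw": 0.04},
    {"dx": 0.01,"dy": 0.022,"dz": 0,"rx": 0,"ry": 0,"rz": 0,"claw": 0.04},
    {"dx": 0,"dy": 0,"dz": 0,"rx": 0,"ry": 0,"rz": 0,"claw": 0.04},
    {"dx": 0,"dy": 0,"dz": 0,"rx": 0,"ry": 0,"rz": 0,"claw": 0.04}
  ]
}}

```text
t: 17.82
eef_pos: [500.8, -44.8, 136.8]
tcp_rot: [3.141, 0.004, -0.215]
ft_force: [-0.4, 1.3, -1.2]
opening: 0.475
```

```bash
python3 go.py 502.5 -44.8 130 -0.213; python3 -c "
from w import *
snap('w5')"
```

```text
now [500.8 -44.8 136.8] [ 3.1408  0.0041 -0.2148] open 45.1 F [-0.4  1.3 -1.2] t 17.82
shift total [ 0.0021 -0.0004  0.0084] n 1.0
turn total [ 0.0005  0.0026 -0.0011]
```

View pics/w5.png

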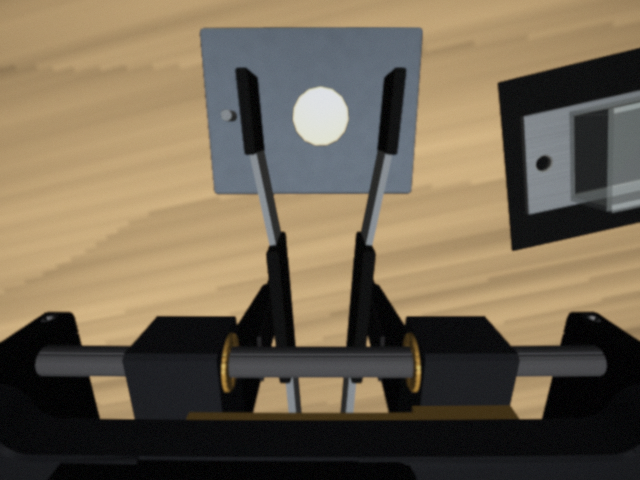

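The bar (320,116) lies between the tips (249,110)/(392,110). I measure both in the tool frame from this one view.

```bash
python3 - <<'E'
from tips import *
tips('w5',[(230,268,60,156),(372,412,60,156)],0)
C,p,d=load('w5'); s=env.state(); r=R.from_euler('xyz',s['tcp_rot'])
c=big(p.min(2)>140,285,360,80,150)[0]; (u,v),rr=cv2.minEnclosingCircle(c)
b=onz('wrist',u,v,64,C); print(u,v,rr,'bar',b,'tool',r.inv().apply(b-s['eef_pos'])); b=wrect('wrist',c,64,C); print(b)
D=d[int(v),int(u)]; q=pt('wrist',u,v,D,C); print('depth',q,'tool',r.inv().apply(q-s['eef_pos']))
E
```

```text
1616.5 (236, 68, 28, 88)
top z -19.340991436896683 x [ 76.45471124  93.16940491 108.58866483] y [-33.59966307 -30.75306195 -27.99804781]
1612.5 (377, 68, 29, 88)
top z -19.35416741482181 x [ 76.4067037   93.21664586 108.65097134] y [27.60498956 30.27820749 33.14445156]
319.58831787109375 115.55982971191406 29.658145904541016 bar [593.29625763 -64.06871074  64.        ] tool [94.71552519 -0.78430701 72.44820374]
((592.99951171875, -64.40055847167969), (36.3670654296875, 36.463829040527344), 82.73887634277344)
depth [593.30800966 -64.07071449  63.68002552] tool [94.72867923 -0.78512449 72.76812888]
```

{"api": "arm_command", "payload": {
  "steps": [
    {"dx": 0.002,"dy": -0.0005,"dz": 0.01,"rx": 0,"ry": 0.003,"rz": -0.001,"claw": 0.04},
    {"dx": 0,"dy": 0,"dz": 0.02,"rx": 0,"ry": 0,"rz": 0,"claw": 0.04},
    {"dx": 0,"dy": 0,"dz": 0.02,"rx": 0,"ry": 0,"rz": 0,"claw": 0.04},
    {"dx": 0,"dy": 0,"dz": 0.01,"rx": 0,"ry": 0,"rz": 0,"claw": 0.04},
    {"dx": 0,"dy": 0,"dz": 0,"rx": 0,"ry": 0,"rz": 0,"claw": 0.04}
  ]
}}

```text
t: 18.5
eef_pos: [502.6, -43.0, 86.3]
tcp_rot: [3.141, -0.001, -0.211]
ft_force: [-0.3, -0.1, -1.6]
opening: 0.478
```

```bash
python3 go.py 502.5 -44.8 41 -0.213
```

```text
now [502.6 -43.   86.3] [ 3.1408e+00 -1.4000e-03 -2.1080e-01] open 45.4 F [-0.3 -0.1 -1.6] t 18.5
shift total [0.0003 0.0021 0.0566] n 1.0
turn total [ 0.0005 -0.0009  0.0014]
```

{"api": "arm_command", "payload": {
  "steps": [
    {"dx": 0,"dy": 0.002,"dz": 0.01,"rx": 0,"ry": -0.001,"rz": 0.001,"claw": 0.04},
    {"dx": 0,"dy": 0,"dz": 0.015,"rx": 0,"ry": 0,"rz": 0,"claw": 0.04},
    {"dx": 0,"dy": 0,"dz": 0.015,"rx": 0,"ry": 0,"rz": 0,"claw": 0.04},
    {"dx": 0,"dy": 0,"dz": 0.005,"rx": 0,"ry": 0,"rz": 0,"claw": 0.04},
    {"dx": 0,"dy": 0,"dz": 0,"rx": 0,"ry": 0,"rz": 0,"claw": 0.04}
  ]
}}

```text
t: 19.12
eef_pos: [502.5, -44.8, 48.2]
tcp_rot: [3.141, -0.001, -0.212]
ft_force: [-1.3, -0.1, -1.3]
opening: 0.477
```

```bash
python3 go.py 502.5 -44.8 41 -0.213
```

```text
now [502.5 -44.8  48.2] [ 3.1408e+00 -6.0000e-04 -2.1240e-01] open 45.3 F [-1.3 -0.1 -1.3] t 19.12
shift total [-0.      0.0001  0.009 ] n 1.0
turn total [ 0.0005 -0.0004  0.0004]
```

{"api": "arm_command", "payload": {
  "steps": [
    {"dx": 0,"dy": 0,"dz": 0.006,"rx": 0,"ry": 0,"rz": 0,"claw": 0.04},
    {"dx": 0,"dy": 0,"dz": 0.003,"rx": 0,"ry": 0,"rz": 0,"claw": 0.04},
    {"dx": 0,"dy": 0,"dz": 0,"rx": 0,"ry": 0,"rz": 0,"claw": 0.04}
  ]
}}

```text
t: 19.5
eef_pos: [502.8, -44.8, 40.9]
tcp_rot: [3.141, -0.001, -0.212]
ft_force: [-0.3, -0.2, 0.4]
opening: 0.484
```

```bash
python3 go.py 502.5 -44.8 41 -0.213; python3 -c "
from tips import *
snap('w6')
tips('w6',[(230,268,60,156),(372,412,60,156)],0)
C,p,d=load('w6'); s=env.state(); r=R.from_euler('xyz',s['tcp_rot'])
c=big(p.min(2)>140,275,365,60,160)[0]; (u,v),rr=cv2.minEnclosingCircle(c)
b=onz('wrist',u,v,64,C); print(u,v,rr,'bar',b,'tool',r.inv().apply(b-s['eef_pos']))
"
```

```text
now [502.8 -44.8  40.9] [ 3.1408e+00 -1.4000e-03 -2.1250e-01] open 46.0 F [-0.3 -0.2  0.4] t 19.5
shift total [-0.0004  0.0001 -0.0001] n 1.0
turn total [ 0.0005 -0.0009  0.0003]
1623.5 (236, 68, 28, 88)
top z -19.247695584351426 x [ 76.12829675  93.18754365 108.69974986] y [-33.72677945 -30.89205383 -28.17016751]
1615.5 (377, 68, 29, 88)
top z -19.314541434656807 x [ 76.35641483  93.18045254 108.62637076] y [27.4650752  30.15390612 33.0226668 ]
322.0 110.5 48.541316986083984 bar [593.35297314 -64.62445634  64.        ] tool [ 92.65741158   0.28800531 -22.79776457]
```

View pics/w6.png

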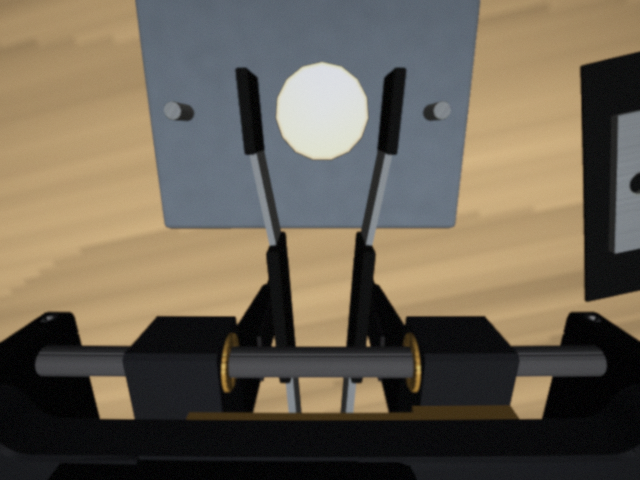

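The bar is centred between the tips (322 against 321). I close in steps.

{"api": "arm_command", "payload": {
  "steps": [
    {"dx": 0,"dy": 0,"dz": 0,"rx": 0,"ry": 0,"rz": 0,"claw": 0.1},
    {"dx": 0,"dy": 0,"dz": 0,"rx": 0,"ry": 0,"rz": 0,"claw": 0.15},
    {"dx": 0,"dy": 0,"dz": 0,"rx": 0,"ry": 0,"rz": 0,"claw": 0.2},
    {"dx": 0,"dy": 0,"dz": 0,"rx": 0,"ry": 0,"rz": 0,"claw": 0.25},
    {"dx": 0,"dy": 0,"dz": 0,"rx": 0,"ry": 0,"rz": 0,"claw": 0.3},
    {"dx": 0,"dy": 0,"dz": 0,"rx": 0,"ry": 0,"rz": 0,"claw": 0.4},
    {"dx": 0,"dy": 0,"dz": 0,"rx": 0,"ry": 0,"rz": 0,"claw": 0.4},
    {"dx": 0,"dy": 0,"dz": 0,"rx": 0,"ry": 0,"rz": 0,"claw": 0.4}
  ]
}}

```text
t: 20.55
eef_pos: [503.1, -44.8, 41.4]
tcp_rot: [3.141, -0.002, -0.212]
ft_force: [-0.8, -0.2, -0.5]
opening: 0.378
```

```bash
python3 go.py 502.5 -44.8 41 -0.213; python3 -c "
from w import *
snap('w7')"
```

```text
now [503.1 -44.8  41.4] [ 3.1408e+00 -2.4000e-03 -2.1240e-01] open 35.9 F [-0.8 -0.2 -0.5] t 20.55
shift total [-0.0007  0.0001  0.0005] n 1.0
turn total [ 0.0005 -0.0015  0.0004]
```

View pics/w7.png

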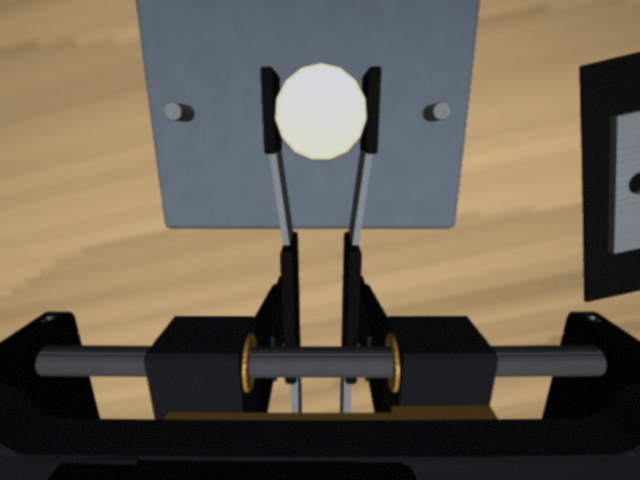

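The tongs are closed on the bar (opening 35.9 mm, tips touching it at (271,110)/(371,110)). I firm the grip and lift.

{"api": "arm_command", "payload": {
  "steps": [
    {"dx": 0,"dy": 0,"dz": 0,"rx": 0,"ry": 0,"rz": 0,"claw": 1},
    {"dx": 0,"dy": 0,"dz": 0,"rx": 0,"ry": 0,"rz": 0,"claw": 1},
    {"dx": 0,"dy": 0,"dz": 0,"rx": 0,"ry": 0,"rz": 0,"claw": 1},
    {"dx": 0,"dy": 0,"dz": -0.01,"rx": 0,"ry": 0,"rz": 0,"claw": 1},
    {"dx": 0,"dy": 0,"dz": -0.02,"rx": 0,"ry": 0,"rz": 0,"claw": 1},
    {"dx": 0,"dy": 0,"dz": -0.02,"rx": 0,"ry": 0,"rz": 0,"claw": 1},
    {"dx": 0,"dy": 0,"dz": -0.02,"rx": 0,"ry": 0,"rz": 0,"claw": 1},
    {"dx": 0,"dy": 0,"dz": -0.02,"rx": 0,"ry": 0,"rz": 0,"claw": 1},
    {"dx": 0,"dy": 0,"dz": -0.02,"rx": 0,"ry": 0,"rz": 0,"claw": 1},
    {"dx": 0,"dy": 0,"dz": -0.01,"rx": 0,"ry": 0,"rz": 0,"claw": 1}
  ]
}}

```text
t: 21.85
eef_pos: [502.2, -44.5, 142.7]
tcp_rot: [3.141, -0.002, -0.212]
ft_force: [1.3, 0.4, -1.8]
opening: 0.372
```

{"api": "arm_command", "payload": {
  "steps": [
    {"dx": 0,"dy": 0,"dz": -0.01,"rx": 0,"ry": 0,"rz": 0,"claw": 1},
    {"dx": 0,"dy": 0,"dz": 0,"rx": 0,"ry": 0,"rz": 0,"claw": 1},
    {"dx": 0,"dy": 0,"dz": 0,"rx": 0,"ry": 0,"rz": 0,"claw": 1},
    {"dx": 0,"dy": 0,"dz": 0,"rx": 0,"ry": 0,"rz": 0,"claw": 1}
  ]
}}

```text
t: 22.35
eef_pos: [501.8, -44.5, 150.7]
tcp_rot: [3.141, -0.001, -0.212]
ft_force: [-0.1, -0.3, -1.4]
opening: 0.372
```

```bash
python3 go.py 502.5 -44.8 41 -0.213; python3 -c "
from w import *
snap('w8'); p,d=env.read_camera('scene'); save(p[150:400,100:450].repeat(2,0).repeat(2,1),'s8.png')
C,q,d=load('w8'); c=big(q.min(2)>140,275,365,60,160)[0]; (u,v),rr=cv2.minEnclosingCircle(c); print(u,v,rr,pt('wrist',u,v,d[int(v),int(u)],C))"
```

```text
now [501.8 -44.5 150.7] [ 3.1409e+00 -8.0000e-04 -2.1240e-01] open 35.3 F [-0.1 -0.3 -1.4] t 22.35
shift total [8.000e-04 1.000e-04 1.372e-01] n 2.0
turn total [ 0.0005 -0.0005  0.0004]
320.0 111.00526428222656 48.04700469970703 [592.35209816 -63.47272871 172.70067336]
```

View pics/s8.png

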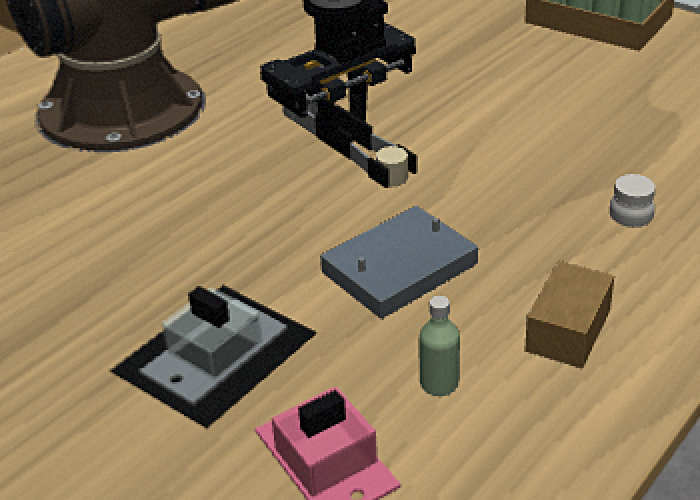

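View pics/w8.png

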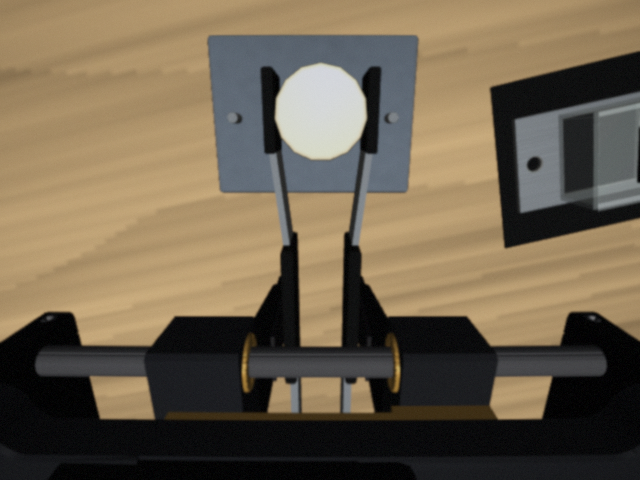

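The bar is held in the tongs, with its top at z≈173 and its underside about 109 mm above the station. The cover is on the mat and the bystanders haven't moved. Handing in.

```bash
python3 -c "
from h import *
print(env.job_done()); s=env.state(); print(s['t'],s['eef_pos'],s['opening'])"
```

```text
the job is handed in; nothing more can be done
None
the job is handed in; nothing more can be done
```

The job is done and handed in at about 22.5 s of the 54 s allowed; no verdict was reported.

- **Cover:** I lifted the clear cover straight off the pins and set it upright, wholly on the black mat.
- **Bar:** I then took up the tongs, closed them on the shampoo bar and lifted it. The last check put its top at z ≈ 173 mm, which is about 109 mm clear of the station's top. The grip was steady at 35.3 mm, and only the tongs touched the bar.
- **Rest of the scene:** In the final picture the jar, bottle, carton and pink look-alike stand where they were.
- **Limits:** The largest force I saw reported was about 7 N, when the cover met the mat.
- **Disagreement:** The camera and the arm's own position differed by about 2 mm on the height of the tongs, within the stated calibration. No check failed.

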